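# Dose pralines into the empty dish with a drop cup

## Robot

A 6-joint arm with a two-finger parallel gripper is mounted at the origin on the work surface. World frame = base frame: x ahead of the robot, y to its left, z up, the work surface at z = 0. Lengths are in mm, angles in rad, forces in N, time in s.
With the tool pointing down it reaches from about 325 to 875 mm from the base axis. Payload 4.4 kg.
Tool frame: the origin (TCP) lies on the centre line of the jaws, within the pads' length; the fingertips stand ahead of it and the grasp point (between the pads) lies 6 mm ahead of it (ctrl.tcp_to_tips is the z of the fingertips in the tool frame, in mm); z points along the fingers, y is the direction in which the jaws open and shut (so a half turn about z gives the same grasp; the last joint's range is limited). The gripper opens to 85 mm and grips with 20 to 120 N. Pads are 22 mm wide; open, the fingers measure 114 mm over their backs; the gripper's body (76 mm by 85 mm) begins 54 mm behind the grasp point. The pads swing forward as they close: fully open they stand 13 mm farther back than shut.
Start: joints at [1.185, 0.207, 1.542, -0, 1.393, -0.15], TCP at [134.342, 559.088, 256.282] pointing down, gripper open.
Joint ranges: [-2.73, 2.73], [-0.86, 2.22], [0.23, 2.46], [-1.11, 4.25], [0.08, 2.63], [-2.82, 2.82]. Speed limits (rad/s): [2.79, 2.79, 3.14, 3.14, 3.14, 3.14].

## Interface

Orientations are given as a 3x3 rotation matrix whose columns are the frame's x, y, z axes.
In Python, from plant import ctrl, sensors, optics gives the robot as it stands. Calls block until the motion is done:
- ctrl.move_ptp(position, orientation): joint-space move of the TCP to a pose.
- ctrl.move_l(position, rot=None, vel=150, threshold=None): straight line of the TCP; rot=None keeps the orientation; vel is the mean speed in mm/s. With threshold (N) it stops when the force on the tool has changed by that much, and returns True; else False.
- ctrl.set_joints(angles): joint-space move.
- ctrl.gripper_to(opening, force=None): finger opening in mm; force is the grip in N (None keeps the last); returns when the fingers have stopped.
- ctrl.hold(seconds).
- ctrl.solve_ik(position, orientation): joint angles nearest the present ones, or None.
- sensors.read_state(): the state.
- optics.grab_frame(name): name is "scene" or "top"; returns (picture, depth): 420x560x3 uint8, red, green, blue; 420x560 float32, mm along the optical axis (not along the pixel's ray), 0 where there is no reading.
- optics.camera_params(name): a dict with "mtx" (3x3 intrinsics, pixels), "R" (3x3) and "t" (3): a world point X has camera coordinates R X + t. Camera axes: x right, y down, z forward; pixel columns grow to the right and rows downward; lengths in mm; the calibration is good to about 2 mm. A picture is of the moment at which its call begins. camera_params takes no time and is no camera call.
A pose or a line that the arm cannot do raises ctrl.MotionError and nothing moves.
- ctrl.finish_job(): hands the job in, once; it reports no verdict.
The state is a dict: "t": time; "q": joint angles; "qvel": joint speeds; "tau": joint torques, N m; "eef_pos": TCP position; "eef_rot": TCP orientation; "force": force on the tool from outside, world axes, zero at the start; "wrist_torque": the same for the moment, N m; "grip_width": finger opening in mm.
Only numpy, scipy, OpenCV 4.12 (cv2) and the standard library are available. Lean on these libraries where they do the work, as an engineer would, in place of code of your own. Each camera call takes 0.05 s, during which the arm holds its last target.

## Task

Two of the three white baking dishes already have their pralines. Take the drop cup by its handle, hold it upright over the empty dish and press its release tab down on that dish's rim until the hinged bottom swings open and both pralines drop into the dish. Then stand the cup upright on its black mat again with its bottom shut; leave the dishes where they are.

Things in the scene. Friction and masses are not known exactly. Their poses are not given: they have to be found in the camera images.
- cup: Drop cup, about 0.25 kg, 40 x 40 mm in plan, 130 mm tall: clear chute (walls at x, y = +-19 mm, up to z = 88 mm) with closed top and hinged bottom, white handle. Starts on the mat, two pralines inside. Origin: centre of its underside, z up; -x points out along the tab. Feet at y = +-18 mm, 38 mm along x, 4 mm thick, reach 22 mm below the flap, their corners 28 mm from the axis, so it fits down inside a dish.
- cup_handle (a point): Middle of the cup's handle, a white upright slab on the cup's axis, 14 mm thick along the cup's x, 44 mm wide along its y, from z = 88 to 130 mm of the cup. This point is at z = 112 mm. Grip it across the 14 mm.
- flap_hinge (a point): Hinge of the cup's bottom, at x = -21 mm, z = 24 mm of the cup, axis along the cup's y. The bottom is a steel flap from here to x = +17 mm; the release tab continues it outward on the -x side. With the cup centred over the dish the tab meets the rim when the cup's underside is about 11 mm below rim level; the flap reaches 0.7 rad about 16 mm lower, at any yaw.
- flap (a joint): Angle of the hinged bottom (rad): 0 shut, 1.0 fully open (stop). It swings down as the tab is pushed up relative to the cup, i.e. when the cup is lowered with the tab over a dish's rim. A spring shuts it: 0.04 N m when shut, 0.09 N m at the stop (2 to 4 N on the tab). The pralines slide out at about 0.4 to 0.8 rad; its free end is then about 35 mm below the rim.
- tab_end (a point): Outer end of the steel release tab (24 mm wide, 3 mm thick, 38 mm long), which slopes down and outwards at 25 degrees from the hinge when shut; its end is 55 mm from the cup's axis and 8 mm above its soles. It moves with the flap.
- dish_empty: The empty white round baking dish, loose, 0.32 kg: outer diameter 94 mm, height 66 mm, wall 4 mm (inner diameter 86 mm), floor 6 mm thick. Origin: centre of its underside. Its place in the row varies.
- dish_full_1: Same kind of dish, already holding two pralines. To be left alone. Origin: centre of its underside.
- dish_full_2: Another such dish holding two pralines. To be left alone. Origin: centre of its underside.
- praline_a_center (a point): Centre of one of the two hard brown praline balls in the cup, diameter 24 mm, about 11 g.
- praline_b_center (a point): Centre of the other praline ball in the cup, diameter 24 mm, about 11 g.
- mat: Black rubber parking mat of the cup, fixed, 170 x 170 mm, 4 mm thick. Origin: centre of its underside.
Mind the look-alikes: they are no part of the job. What is shaped like the cup but orange is not meant.

How it is judged:
By the outcome, as a careful person would: the job done as asked, in the order asked, and still so for the second after the job is handed in, with the robot touching nothing.
It also fails if it takes over 54 s, if anything falls off the work surface, if the arm or the gripper's body presses on something with over 40 N, if the wrist force passes 120 N, or if a joint passes its speed limit or range.

## Working session

There is one attempt and no reset: what is moved stays moved. The work goes in short steps, each a Python script; the robot and the scene stay as the last script left them, time stands still between calls to the robot, and variables do not carry over. Pictures are saved under pics/ and viewed, and the job is handed in when it is done.

```bash
ls; mkdir -p pics
python3 - <<'E'
from plant import ctrl,sensors,optics
import cv2,numpy as np
for n in ("scene","top"):
    p,d=optics.grab_frame(n); cv2.imwrite(f"pics/{n}0.png",p[:,:,::-1]); np.savez(f"{n}0.npz",p=p,d=d)
    c=optics.camera_params(n); print(n,c["mtx"].tolist(),np.round(c["R"],4).tolist(),np.round(c["t"],1).tolist(),(d>0).mean())
s=sensors.read_state();print(s["t"],s["eef_pos"],s["eef_rot"],s["grip_width"],ctrl.tcp_to_tips)
E
```

```text
pics
scene [[513.1556857592384, 0.0, 273.4692713634053], [0.0, 513.1556857592384, 212.31909493135245], [0.0, 0.0, 1.0]] [[-0.1499, 0.9886, -0.0137], [0.5495, 0.0718, -0.8324], [-0.8219, -0.1323, -0.554]] [16.2, -134.4, 1606.9] 0.9961224489795918
top [[392.5426049529387, 0.0, 274.80609694699365], [0.0, 392.5426049529387, 199.98558993622922], [0.0, 0.0, 1.0]] [[0.0103, -0.9999, 0.0053], [-0.9936, -0.0108, -0.1126], [0.1126, -0.0041, -0.9936]] [51.9, 433.6, 1108.1] 0.9960544217687075
0.1 [134.0998305  558.48816104 255.19832149] [[-9.72329935e-01  2.33610472e-01 -8.03154431e-04]
 [ 2.33611636e-01  9.72327972e-01 -1.97967968e-03]
 [ 3.18455614e-04 -2.11252803e-03 -9.99997718e-01]] 85.35573359460341 25.0
```

View pics/scene0.png

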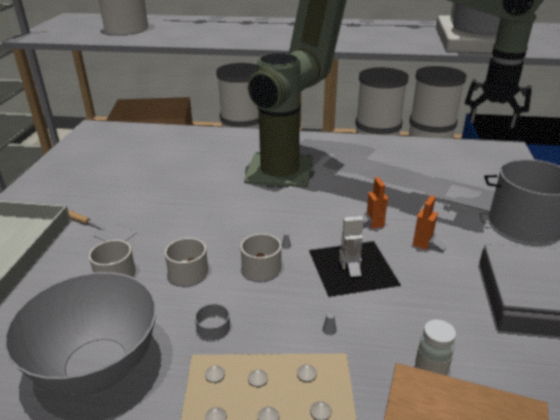

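View pics/top0.png

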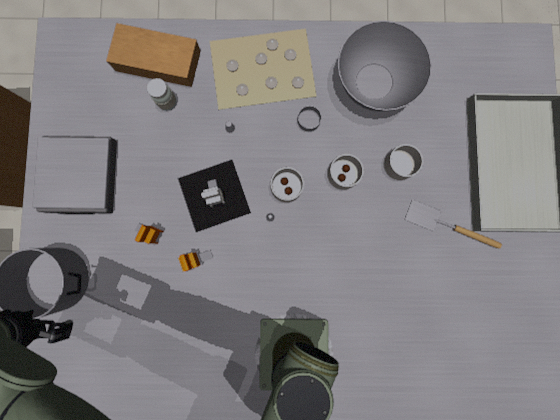

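The cup is on the black mat: scene (352,245), top (212,195). The empty dish is the right one in the top view at (405,161), or (112,262) in the scene view. The two orange look-alikes are at top (150,233) and (192,259). Next I'll measure these from the depth images.

```bash
cat > h.py <<'E'
import numpy as np,cv2
from plant import ctrl,sensors,optics
def cloud(n,d):
    c=optics.camera_params(n);K=c["mtx"];v,u=np.mgrid[:d.shape[0],:d.shape[1]]
    P=np.stack([(u-K[0,2])/K[0,0]*d,(v-K[1,2])/K[1,1]*d,d],-1)
    W=(P-np.ravel(c["t"]))@c["R"]; W[d<=0]=np.nan; return W
def proj(n,X):
    c=optics.camera_params(n);x=np.atleast_2d(X)@np.array(c["R"]).T+np.ravel(c["t"]);x=x@np.array(c["mtx"]).T;return x[:,:2]/x[:,2:]
def crop(p,x,y,w,h,s,f): cv2.imwrite(f,cv2.resize(p[y:y+h,x:x+w,::-1],None,fx=s,fy=s,interpolation=cv2.INTER_CUBIC))
E
python3 - <<'E'
from h import *
from scipy.optimize import least_squares
T=np.load("top0.npz");S=np.load("scene0.npz")
W=cloud("top",T["d"]);V=cloud("scene",S["d"])
crop(T["p"],170,150,90,90,6,"pics/topcup.png");crop(S["p"],300,200,110,100,6,"pics/scenecup.png")
def fit(P):
    r=least_squares(lambda a:np.hypot(P[:,0]-a[0],P[:,1]-a[1])-45,np.median(P[:,:2],0),loss="soft_l1",f_scale=2);return r.x,np.hypot(*(P[:,:2]-r.x).T)
for n,(u,v) in dict(empty=(405,161),f1=(346,171),f2=(287,184)).items():
    P=W[v-22:v+23,u-22:u+23].reshape(-1,3);Q=P[(P[:,2]>60)&(P[:,2]<74)]
    c,r=fit(Q);print(n,"top",c.round(1),"z",np.median(Q[:,2]).round(1),"r",np.percentile(r,[5,50,95]).round(1),len(Q))
    A=V.reshape(-1,3);A=A[(np.hypot(*(A[:,:2]-c).T)<60)&(A[:,2]>60)&(A[:,2]<74)]
    c2,r=fit(A);print("   scene",c2.round(1),np.median(A[:,2]).round(1),np.percentile(r,[5,50,95]).round(1),len(A))
for n,X,(u,v) in (("top",W,(212,195)),("scene",V,(352,245))):
    P=X[v-40:v+40,u-40:u+40].reshape(-1,3)
    print(n,"table/mat z",[np.median(P[(P[:,2]<12),2]).round(1)])
    for lo,hi in((120,150),(80,100),(5.5,28)):
        Q=P[(P[:,2]>lo)&(P[:,2]<hi)]; 
        if len(Q): print(lo,len(Q),"med",np.median(Q,0).round(1),"min",Q.min(0).round(1),"max",Q.max(0).round(1)); 
        if len(Q)>3 and lo==120: print(cv2.minAreaRect(Q[:,:2].astype(np.float32)))
p=T["p"][150:245,170:260].astype(int);m=(p.max(2)<45);X=W[150:245,170:260][m];X=X[X[:,2]<10]
print("mat",cv2.minAreaRect(X[:,:2].astype(np.float32)),np.median(X[:,2]))
E
```

```text
empty top [ 546.4 -309.8] z 65.9 r [42.5 44.8 46.8] 190
   scene [ 546.2 -308. ] 63.0 [41.5 44.8 47.6] 243
f1 top [ 516.1 -142.4] z 65.9 r [42.6 44.6 46.5] 166
   scene [ 516.4 -140.4] 63.5 [42.2 44.7 47.2] 232
f2 top [476.7  24.4] z 66.2 r [42.8 44.6 46.6] 166
   scene [476.9  26.6] 63.3 [41.6 44.6 47.4] 231
top table/mat z [np.float64(2.3)]
120 100 med [437.3 228.7 133.3] min [426.8 207.7 120.4] max [448.  250.6 138.3]
((438.23590087890625, 228.93052673339844), (14.289466857910156, 43.566349029541016), 17.32509422302246)
80 119 med [428.9 227.2  91.9] min [414.9 205.2  80.2] max [461.9 252.2  99.9]
5.5 979 med [458.6 233.9   6.7] min [333.5 124.5   5.5] max [568.2 359.6  27.2]
scene table/mat z [np.float64(0.5)]
120 153 med [442.3 229.6 130.1] min [427.2 209.2 120.1] max [451.1 253.4 134.7]
((438.33319091796875, 230.89602661132812), (18.596681594848633, 44.63889694213867), 16.967741012573242)
80 198 med [449.2 232.2  90.6] min [425.8 208.6  80.1] max [462.6 254.7  99.9]
5.5 451 med [449.2 253.7  17.9] min [245.  141.4   5.5] max [523.3 322.2  28. ]
mat ((447.7220458984375, 235.6905059814453), (166.49588012695312, 167.6099090576172), 20.08100128173828) 4.358877904563051
```

View pics/topcup.png

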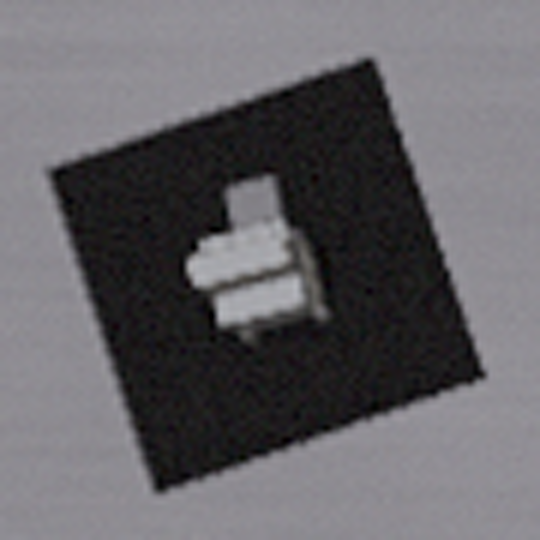

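View pics/scenecup.png

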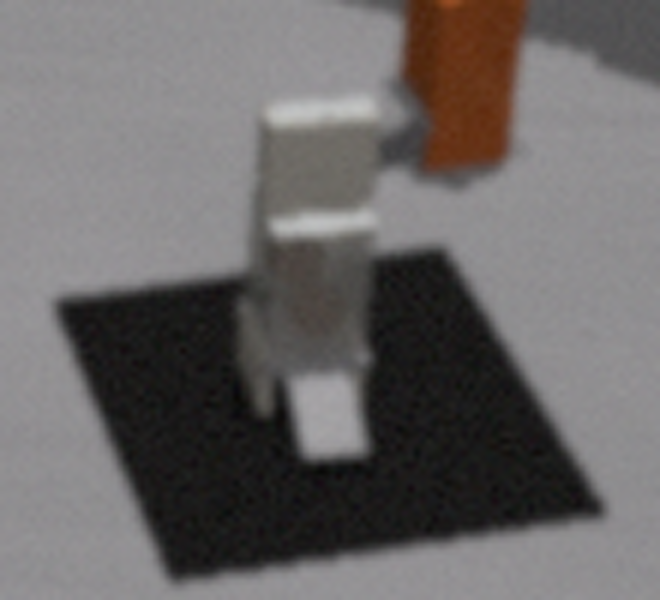

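Run:
```python
from h import *
T=np.load("top0.npz");S=np.load("scene0.npz")
W=cloud("top",T["d"]);V=cloud("scene",S["d"])
A=np.r_[W.reshape(-1,3),V.reshape(-1,3)];A=A[np.isfinite(A).all(1)]
def seg(a,b,r,zmax=1e9):
    a,b=map(np.array,(a,b));t=np.clip((A[:,:2]-a)@(b-a)/((b-a)@(b-a)),0,1);d=np.hypot(*(A[:,:2]-a-t[:,None]*(b-a)).T);Q=A[(d<r)&(A[:,2]<zmax)];i=np.argsort(-Q[:,2])[:3];print(Q[i].round())
seg((200,490),(438,230),90); seg((438,230),(546,-309),80); seg((546,-309),(546.1,-309),100)
# tab
c=np.array([438.3,229.9]);th=np.radians(17.2);ax=np.array([np.cos(th),np.sin(th)])
for X in(W,V):
    P=X.reshape(-1,3);L=(P[:,:2]-c)@np.c_[ax,[-ax[1],ax[0]]]
    m=(np.abs(L[:,0])<70)&(abs(L[:,1])<22)&(P[:,2]>9)&(P[:,2]<26)&(np.abs(L[:,0])>25);print(np.c_[L[m],P[m,2]].round(0).tolist()[:40])
for r in (0,1):
  for s in (1,-1):
    y=np.array([*ax,0])*s;z=np.array([0,0,-1.]);x=np.cross(y,z);R=np.c_[x,y,z]
    for p in((438.3,229.9,240),(438.3,229.9,122),(546.3,-308.9,240),(546.3,-308.9,155)):
        q=ctrl.solve_ik(np.array(p),R);print(s,p,None if q is None else np.round(q,2))
  break
```

```text
[[141. 422. 604.]
 [140. 423. 601.]
 [141. 424. 601.]]
[[442. 215. 138.]
 [442. 218. 138.]
 [442. 223. 137.]]
[[ 545. -354.   72.]
 [ 587. -325.   72.]
 [ 513. -278.   72.]]
[[59.0, -9.0, 11.0], [56.0, -9.0, 13.0], [54.0, -12.0, 18.0], [55.0, -14.0, 10.0], [56.0, 3.0, 15.0], [55.0, 0.0, 16.0], [54.0, -2.0, 15.0], [54.0, -5.0, 13.0], [52.0, -8.0, 16.0], [51.0, -11.0, 17.0], [49.0, -14.0, 24.0], [55.0, 9.0, 16.0], [53.0, 6.0, 18.0], [53.0, 4.0, 15.0], [52.0, 1.0, 15.0], [51.0, -2.0, 16.0], [50.0, -5.0, 18.0], [49.0, -7.0, 17.0], [48.0, -10.0, 19.0], [48.0, -13.0, 17.0], [48.0, -15.0, 12.0], [51.0, 7.0, 18.0], [50.0, 5.0, 16.0], [49.0, 2.0, 17.0], [48.0, -1.0, 20.0], [46.0, -4.0, 22.0], [47.0, -7.0, 17.0], [45.0, -10.0, 19.0], [45.0, -12.0, 17.0], [48.0, 8.0, 18.0], [47.0, 5.0, 17.0], [46.0, 3.0, 16.0], [45.0, -0.0, 18.0], [44.0, -3.0, 17.0], [44.0, -6.0, 17.0], [42.0, -9.0, 20.0], [42.0, -12.0, 20.0], [44.0, 9.0, 20.0], [43.0, 6.0, 20.0], [43.0, 3.0, 21.0]]
[[25.0, -5.0, 25.0], [25.0, -3.0, 24.0], [26.0, -1.0, 25.0], [26.0, 2.0, 24.0], [26.0, 4.0, 24.0], [25.0, 7.0, 23.0], [27.0, 11.0,
[... 379 characters left out ...]
.0], [35.0, 4.0, 25.0], [33.0, 7.0, 24.0], [33.0, 9.0, 23.0], [32.0, 12.0, 22.0], [33.0, -12.0, 23.0], [33.0, -10.0, 23.0], [34.0, -8.0, 23.0], [35.0, -5.0, 23.0], [35.0, -3.0, 23.0], [33.0, 0.0, 21.0], [33.0, 2.0, 22.0], [33.0, 5.0, 21.0], [33.0, 7.0, 20.0], [38.0, 8.0, 25.0]]
1 (438.3, 229.9, 240) [ 0.31  0.05  1.75 -0.    1.34  0.01]
1 (438.3, 229.9, 122) [ 0.31  0.2   1.86 -0.    1.09  0.01]
1 (546.3, -308.9, 240) [-0.65  0.33  1.42 -0.    1.39 -0.95]
1 (546.3, -308.9, 155) [-0.65  0.41  1.5  -0.    1.23 -0.95]
-1 (438.3, 229.9, 240) None
-1 (438.3, 229.9, 122) None
-1 (546.3, -308.9, 240) [-0.65  0.33  1.42 -0.    1.39  2.19]
-1 (546.3, -308.9, 155) [-0.65  0.41  1.5  -0.    1.23  2.19]
```

```bash
cat >> h.py <<'E'
th=np.radians(17.2);ax=np.array([np.cos(th),np.sin(th),0]);_z=np.array([0,0,-1.])
R0=np.c_[np.cross(ax,_z),ax,_z]
C=np.array([438.3,229.9]);D=np.array([546.3,-308.9])
def st():
    s=sensors.read_state();print("t",round(s["t"],2),"pos",s["eef_pos"].round(1),"F",np.round(s["force"],1),"M",np.round(s["wrist_torque"],2),"w",round(s["grip_width"],1));return s
E
python3 - <<'E'
from h import *
W=cloud("top",np.load("top0.npz")["d"])[240:310,0:95].reshape(-1,3);W=W[np.isfinite(W).all(1)&(W[:,2]<230)];print("pot z",np.percentile(W[:,2],[90,99]).round())
ctrl.move_ptp(np.r_[C,240],R0);st()
ctrl.gripper_to(60)
print(ctrl.move_l(np.r_[C,150],vel=120,threshold=8));st()
for n in ("scene","top"):
    p,d=optics.grab_frame(n)
    x,y=(290,130) if n=="scene" else (160,140)
    crop(p,x,y,130,130,5,f"pics/{n}1.png")
E
```

```text
pot z [120. 140.]
t 1.74 pos [438.  230.7 240.1] F [ 0.3 -0.1  0.1] M [ 0.02 -0.01 -0.02] w 85.2
False
t 3.02 pos [439.  230.1 150.7] F [-0.5  0.1  0.6] M [-0.02  0.02  0.05] w 59.8
```

View pics/scene1.png

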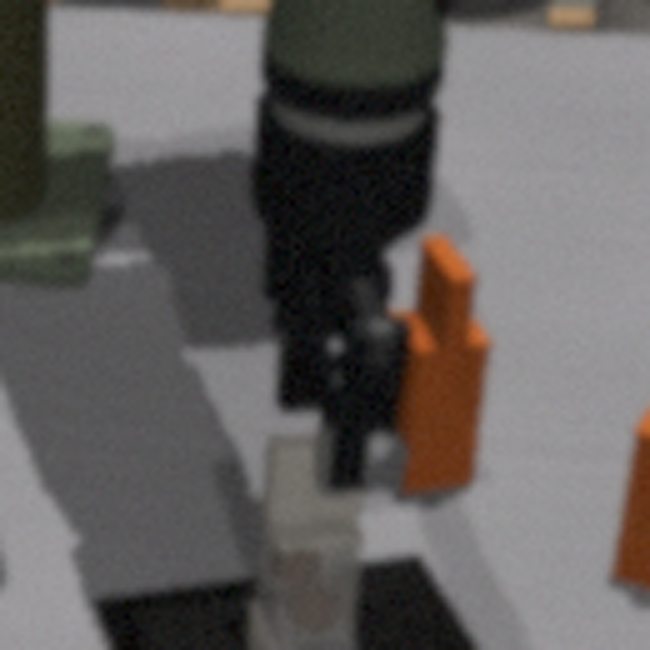

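View pics/top1.png

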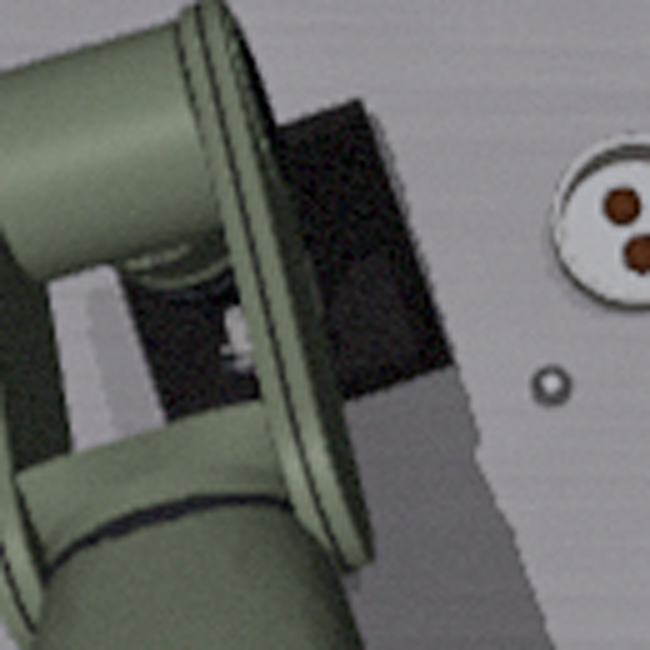

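Run:
```python
from h import *
c=np.r_[439.,230.1];a=ax;l=np.array([-ax[1],ax[0],0])
o=np.array([290,130])
for n,o in(("scene",(290,130)),("top",(160,140))):
    for nm,s,w in (("near tip",30,11),("near tip",30,-11),("far tip",-30,11),("far tip",-30,-11)):
        print(n,nm,w,((proj(n,np.r_[c,132]+s*a+w*l)-o)*5).round().tolist())
    for s in(7,-7):
        for w in(22,-22): print(n,"handle top",s,w,((proj(n,np.r_[C,134]+s*a+w*l)-o)*5).round().tolist())
```

```text
scene near tip 11 [[356.0, 478.0]]
scene near tip -11 [[307.0, 483.0]]
scene far tip 11 [[318.0, 403.0]]
scene far tip -11 [[271.0, 407.0]]
scene handle top 7 22 [[365.0, 441.0]]
scene handle top 7 -22 [[269.0, 451.0]]
scene handle top -7 22 [[356.0, 424.0]]
scene handle top -7 -22 [[261.0, 433.0]]
top near tip 11 [[207.0, 213.0]]
top near tip -11 [[248.0, 202.0]]
top far tip 11 [[238.0, 323.0]]
top far tip -11 [[279.0, 311.0]]
top handle top 7 22 [[198.0, 262.0]]
top handle top 7 -22 [[280.0, 238.0]]
top handle top -7 22 [[206.0, 287.0]]
top handle top -7 -22 [[287.0, 263.0]]
```

The near finger is at crop (345,440) and the far one at (300,390). They straddle the handle at (312,440) and match the projected positions within about 2 mm. Descending to grip.

Run:
```python
from h import *
print(ctrl.move_l(np.r_[C,124],vel=60,threshold=8));st()
ctrl.gripper_to(5,force=60);s=st()
z0=s["eef_pos"][2]
ctrl.move_l(np.r_[C,150],vel=60);st()
ctrl.move_l(np.r_[C,245],vel=120);ctrl.hold(.2);st()
p,d=optics.grab_frame("scene");crop(p,290,100,130,130,5,"pics/scene2.png")
```

```text
False
t 3.7 pos [438.  229.8 123.5] F [ 0.2 -1.   1.4] M [ 0.01  0.04 -0.01] w 59.7
t 4.18 pos [438.6 230.  124.3] F [ 0.6  0.  -0.2] M [ 0.05 -0.05 -0.02] w 13.1
t 4.77 pos [438.4 229.9 150.3] F [ 0.1 -0.5 -3.2] M [ 0.01  0.03 -0.05] w 13.0
t 5.91 pos [437.7 229.7 243.9] F [ 0.3 -0.1 -2.5] M [-0.02  0.06 -0.01] w 13.1
```

View pics/scene2.png

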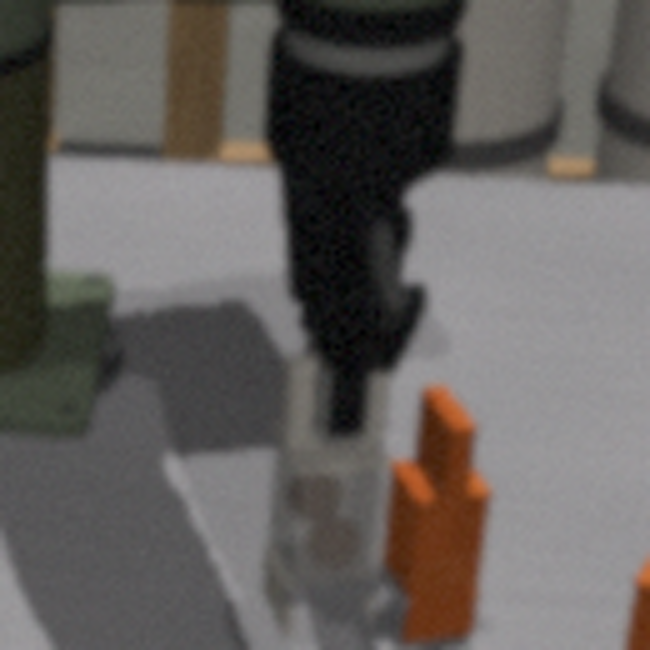

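The cup is held upright, with the pad at (340,400) centred on the handle and both pralines visible inside at (315,490) and (330,540). Carrying it to above the empty dish.

Run:
```python
from h import *
ctrl.move_l(np.r_[D,245],vel=180);st()
print(ctrl.move_l(np.r_[D,200],vel=100));ctrl.hold(.2);st()
for n,(x,y) in (("scene",(60,180)),("top",(340,100))):
    p,d=optics.grab_frame(n);np.savez(n+"3.npz",p=p,d=d);crop(p,x,y,110,110,6,f"pics/{n}3.png")
```

```text
t 9.16 pos [ 546.3 -308.4  245.1] F [-0.2 -0.2 -2.7] M [-0.01 -0.02  0.01] w 13.2
False
t 9.96 pos [ 546.9 -309.4  201.2] F [-0.1  0.7 -1.9] M [-0.04  0.02 -0.  ] w 13.2
```

View pics/scene3.png

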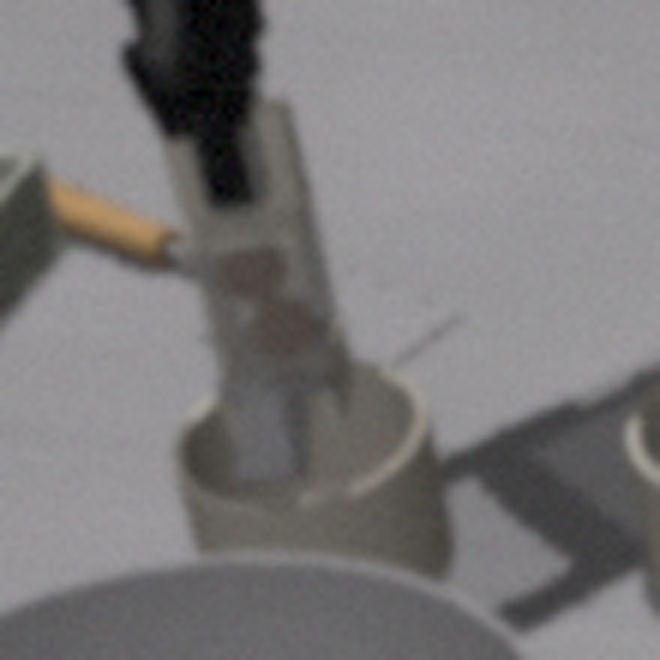

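View pics/top3.png

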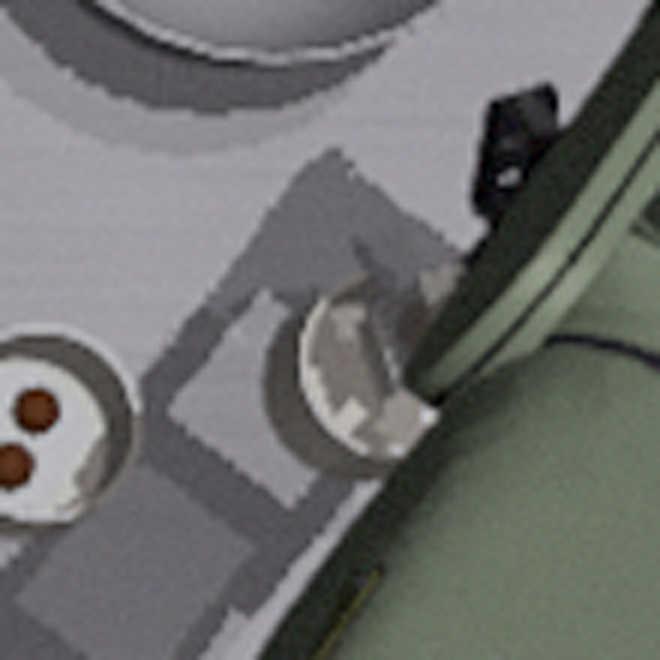

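Run:
```python
from h import *
e=np.r_[546.6,-309.1]; u=201-120; l=np.array([-ax[1],ax[0],0])
p=np.load("scene3.npz")["p"]; o=np.array((60,180)); im=cv2.resize(p[180:290,60:170,::-1],None,fx=6,fy=6,interpolation=cv2.INTER_CUBIC)
pt=lambda X:tuple(int(v) for v in ((proj("scene",X)[0]-o)*6+2.5))
B=np.r_[e,u]
for s in(12,-12): cv2.line(im,pt(B+[0,0,24]+21*ax+s*l),pt(B+[0,0,8]+55*ax+s*l),(0,0,255),1)
cv2.line(im,pt(B+[0,0,8]+55*ax+12*l),pt(B+[0,0,8]+55*ax-12*l),(0,0,255),1)
for s in(7,-7):
  for w in(22,-22): cv2.line(im,pt(B+[0,0,88]+s*ax+w*l),pt(B+[0,0,130]+s*ax+w*l),(0,255,0),1)
for s in(19,-19):
  for w in(20,-20): cv2.line(im,pt(B+[0,0,0]+s*ax+w*l),pt(B+[0,0,88]+s*ax+w*l),(255,0,0),1)
for r in(43,47):
  pts=np.array([pt(np.r_[D,66]+[r*np.cos(a),r*np.sin(a),0]) for a in np.linspace(0,6.28,60)]);cv2.polylines(im,[pts],True,(0,255,255),1)
cv2.imwrite("pics/ov3.png",im)
```

```text
(no output)
```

View pics/ov3.png

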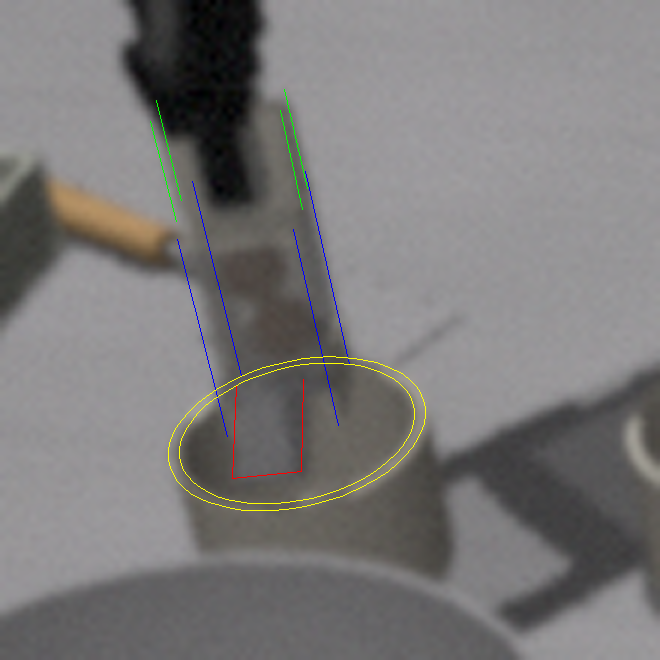

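The overlay matches: the tab at (268,475) is inside and over the rim, and cup and dish agree within about 2 mm. Lowering now.

Run:
```python
from h import *
print(ctrl.move_l(np.r_[D,180],vel=60,threshold=12));st()
for z in (170,164,159):
    print(z,ctrl.move_l(np.r_[D,z],vel=30,threshold=15));st()
ctrl.hold(.4);st()
for n,(x,y) in (("scene",(60,180)),("top",(340,100))):
    p,d=optics.grab_frame(n);crop(p,x,y,110,110,6,f"pics/{n}4.png")
```

```text
False
t 10.54 pos [ 545.8 -308.6  179. ] F [ 0.9  0.5 -3.3] M [-0.03  0.03 -0.03] w 13.6
170 False
t 11.03 pos [ 546.6 -309.1  170.3] F [-0.6 -0.  -1.6] M [-0.06 -0.13 -0.06] w 13.1
164 False
t 11.38 pos [ 546.4 -309.1  164. ] F [ 0.8 -1.1 -0.8] M [-0.16 -0.11 -0.04] w 13.2
159 False
t 11.69 pos [ 546.3 -308.9  158.9] F [-0.7 -0.4  0.9] M [ 0.04 -0.08 -0.01] w 13.4
t 12.09 pos [ 546.3 -308.8  159.1] F [-0.4 -0.3  0.7] M [-0.06 -0.06 -0.01] w 13.4
```

View pics/scene4.png

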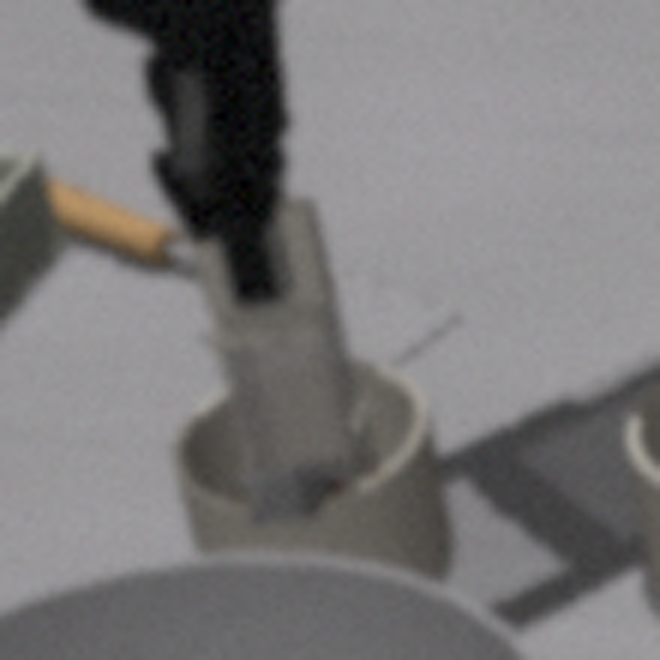

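View pics/top4.png

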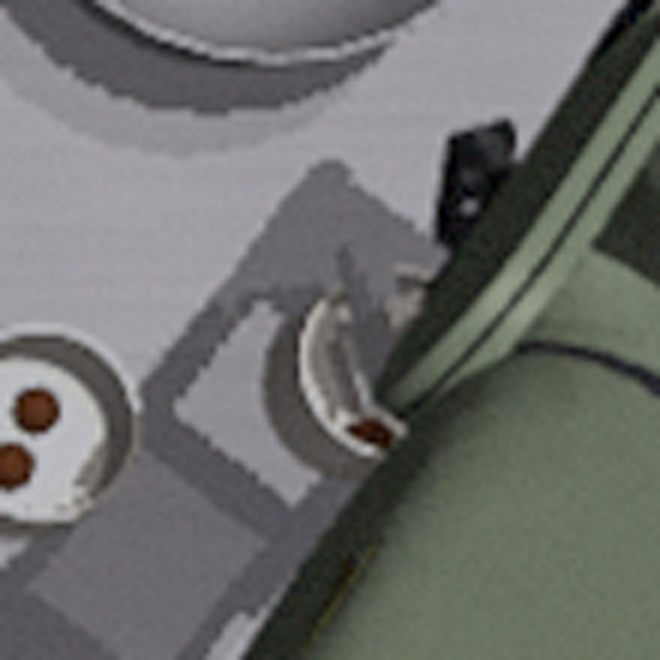

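The chute now looks empty (no brown at (280,400)), and a praline shows in the dish at top crop (372,432). I'll press 3 mm further as insurance, then lift and look in the dish.

Run:
```python
from h import *
print(ctrl.move_l(np.r_[D,156],vel=30,threshold=15));ctrl.hold(.3);st()
print(ctrl.move_l(np.r_[D,180],vel=40));st()
ctrl.move_l(np.r_[D,245],vel=120);st()
ctrl.move_l(np.r_[C+(D-C)*.75,245],vel=180);ctrl.hold(.1);st()
for n,(x,y) in (("scene",(60,150)),("top",(310,90))):
    p,d=optics.grab_frame(n);np.savez(n+"5.npz",p=p,d=d);crop(p,x,y,130,120,6 if 0 else 5,f"pics/{n}5.png")
```

```text
False
t 12.74 pos [ 546.3 -308.9  156. ] F [-0.5 -0.5  0.8] M [ 0.1  -0.05 -0.  ] w 13.2
False
t 13.49 pos [ 545.9 -308.6  179.4] F [ 0.6 -0.  -3.2] M [ 0.05 -0.04 -0.04] w 13.3
t 14.18 pos [ 545.9 -308.6  244.3] F [-0.1  0.3 -3.4] M [-0.04  0.   -0.06] w 13.2
t 15.2 pos [ 519.6 -175.4  245. ] F [ 0.1 -0.4 -2.8] M [-0.01  0.03 -0.05] w 13.3
```

View pics/scene5.png

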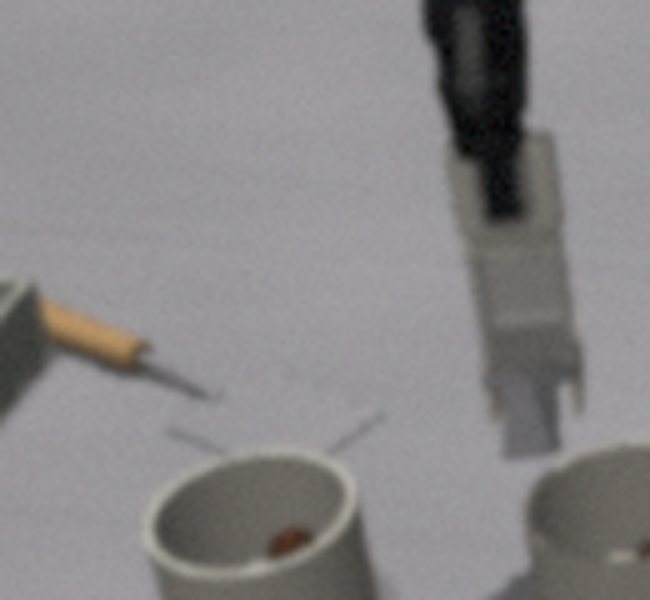

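View pics/top5.png

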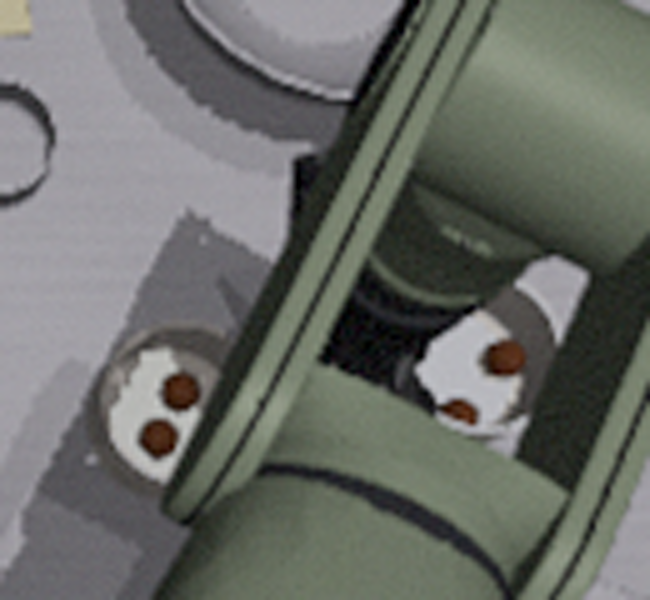

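Both pralines lie in the dish at top crop (505,357) and (460,412). The cup is empty, and its tab at (530,430) is back in the shut position. Returning it to the mat.

Run:
```python
from h import *
ctrl.move_l(np.r_[C,245],vel=180);st()
ctrl.move_l(np.r_[C,135],vel=110);ctrl.hold(.1);st()
print(ctrl.move_l(np.r_[C,122.5],vel=20,threshold=5));s=st()
p,d=optics.grab_frame("scene");crop(p,290,150,130,130,5,"pics/scene6.png")
```

```text
t 17.74 pos [438.5 229.4 245. ] F [ 0.3  0.  -3.1] M [-0.02 -0.    0.03] w 13.4
t 18.99 pos [439.1 230.2 136. ] F [-0.   0.4 -3. ] M [-0.01 -0.05  0.01] w 13.1
True
t 19.52 pos [438.1 229.8 124.3] F [ 0.  -0.2  4.4] M [0.02 0.04 0.01] w 13.3
```

View pics/scene6.png

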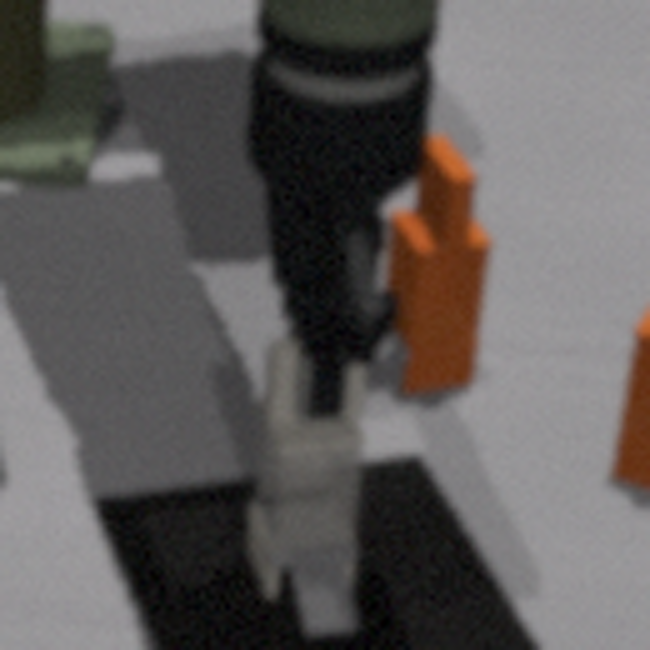

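Contact came at z = 124.3, the same height as at the grasp. The cup stands on the mat with its tab at (325,610). Releasing and retreating.

Run:
```python
from h import *
ctrl.gripper_to(50);ctrl.hold(.2);st()
ctrl.move_l(np.r_[C,160],vel=60);ctrl.move_l(np.r_[C,260],vel=150)
ctrl.set_joints([1.185,0.207,1.542,0,1.393,-0.15]);ctrl.hold(.2);st()
for n in ("scene","top"):
    p,d=optics.grab_frame(n);np.savez(n+"7.npz",p=p,d=d);cv2.imwrite(f"pics/{n}7.png",p[:,:,::-1])
    if n=="scene": crop(p,300,200,110,100,6,"pics/scenecup7.png")
    else: 
        crop(p,170,140,260,90,3,"pics/topcup7.png")
        W=cloud("top",d)
        Q=W[155:235,172:252].reshape(-1,3);Q=Q[(Q[:,2]>120)&(Q[:,2]<150)];print(cv2.minAreaRect(Q[:,:2].astype(np.float32)),np.median(Q[:,2]))
        from scipy.optimize import least_squares
        for u,v in((405,161),(346,171),(287,184)):
            P=W[v-22:v+23,u-22:u+23].reshape(-1,3);P=P[(P[:,2]>60)&(P[:,2]<74)]
            print(least_squares(lambda a:np.hypot(P[:,0]-a[0],P[:,1]-a[1])-45,np.median(P[:,:2],0),loss="soft_l1",f_scale=2).x.round(1))
```

```text
t 20.22 pos [436.7 229.4 122.9] F [-0.  -0.6 -0.9] M [ 0.01 -0.02  0.01] w 50.1
t 23.64 pos [135.1 558.7 255.9] F [-0.6  0.6 -0.9] M [-0.07  0.    0.03] w 49.9
((439.4293518066406, 229.05477905273438), (14.006159782409668, 43.69075012207031), 16.79641342163086) 133.76503331067988
[ 546.5 -310. ]
[ 516.  -142.3]
[476.8  24.4]
```

View pics/scenecup7.png

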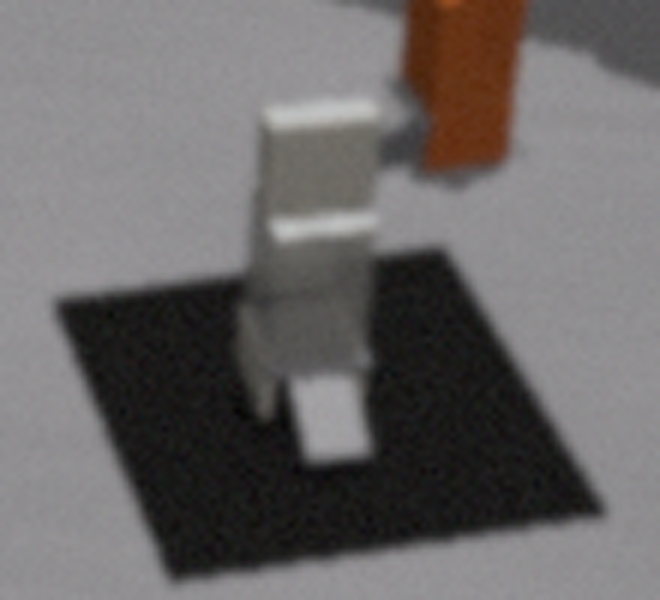

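View pics/topcup7.png

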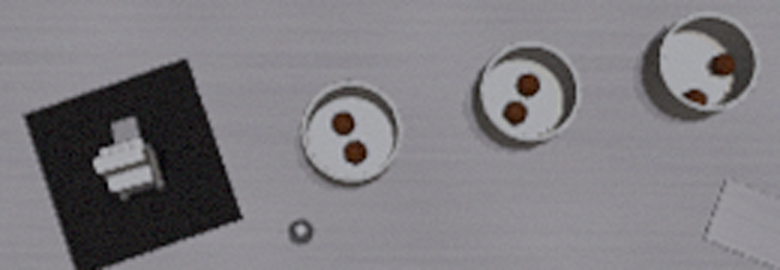

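The cup stands upright and shut on the mat, its tab at (335,420) where it was at the start. All three dishes hold two pralines and are within 0.2 mm of their starting places.

```bash
python3 -c "
from plant import ctrl
print(ctrl.finish_job())"
```

```text
the job is handed in; nothing more can be done
None
```

The job is done and handed in at about 24 s of the 54 s allowed. I gripped the drop cup by its handle and held it over the empty dish, then pressed its tab on the rim. Both pralines dropped in, and I stood the cup back on its mat.

Last checks:
- **Pralines:** the top picture shows both pralines in the formerly empty dish, and the cup's chute is empty.
- **Cup:** it is upright on the mat, about 1 mm from where it started, with the tab back in its shut position.
- **Dishes:** all three are within about 0.2 mm of where they were.
- **Forces:** every reading I took stayed below 5 N.
- **Disagreements:** the two cameras differed by about 2 mm in y and about 3 mm in height. I averaged the y values, and the 15 mm clearance inside the dish covered the difference.

No check failed.

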